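Balance a carton of screws on the bench scale

ROBOT

A 6-joint arm with a two-finger parallel gripper is mounted at the origin on a cart in front of the work surface, level with it; the furniture and walls round the work are solid. World frame = base frame: x ahead of the robot, y to its left, z up, the work surface at z = 0. Lengths are in m, angles in degrees, forces in N, time in s.
With the tool pointing down it reaches from about 0.35 to 0.875 m from the base axis. Payload 4.2 kg.
Tool frame: the origin (TCP) lies at the centre of the arm's flange, where the gripper is bolted on; the fingertips stand 182 mm ahead of it and the grasp point (between the pads) lies 164 mm ahead of it (r.nose_length is the distance from the TCP to the fingertips, in m); z points along the fingers, y is the line along which they close (so a half turn about z gives the same grasp; the last joint's range is limited). The gripper opens to 87 mm and grips with 3 to 60 N. Pads are 19 mm wide; open, the fingers measure 117 mm over their backs; the gripper's body (75 mm by 190 mm) begins 51 mm behind the grasp point.
Start: joints at [82.941, 22.042, 0.453, 0, -68.411, -14.817], TCP at [0.233, 0.58, 0.405] pointing down, gripper open.
Joint ranges: [-179.83, 179.83], [-69.29, 118.12], [-61.27, 80.66], [-181.25, 117.63], [-171.15, -9.14], [-177.46, 177.46]. Speed limits (degrees/s): [159.86, 159.86, 180, 180, 180, 180].

INTERFACE

Orientations are given as a 3x3 rotation matrix whose columns are the frame's x, y, z axes.
In Python, from station import r, vision gives the robot as it stands. The module is installed in compiled form; this text tells all that it offers.
- The arm moves only by the shell command python3 -m creep 'ROWS'. ROWS is JSON, a list of rows, each a list of 7 numbers: the opening, from -1 (shut) to 1 (fully open), then the shift along the tool's x, y, z in mm, then the turn, a rotation vector about the tool's x, y, z in degrees. A call has 1 to 8 rows; each row is the pose to reach, as a shift and turn from the pose commanded when the call began, along the tool's axes at that moment; what a row does not reach only later rows make up. A row lasts 1/12 s, in which the tool goes at most 41.7 mm and 7.16 degrees, less where a joint would pass 70% of its speed; a pose out of reach is approached as far as the arm can. A call with a gripper value outside its range is refused whole. The fingers move at their own pace and stop on an object; the grip force is fixed at half the most. Time passes only in rows, so rows that repeat a pose let the fingers close. It gives the time, the measured TCP pose, the force, the opening and the grip force at its end, in the units of the state.
- r.sense(): the state, without advancing time (a new reading comes with each control period).
- vision.capture(name): name is "scene" or "top" or "wrist"; returns (picture, depth): 480x640x3 uint8, red, green, blue; 480x640 float32, m along the optical axis (not along the pixel's ray), 0 where there is no reading.
- vision.camera_model(name): a dict with "vertical_fov" (degrees; the focal length in pixels is half the picture's height over the tangent of half this angle, whatever the lens; pixels are square), "cx", "cy" (the principal point, pixels), "extrinsics" (4x4, takes a point from camera to world coordinates); the wrist camera has in their place "mount" (4x4, takes a point from camera to tool coordinates, whose origin is the TCP and whose axes are the flange's). Camera axes: x right, y down, z forward; pixel columns grow to the right and rows downward; lengths in m; the calibration is good to about 2 mm. The wrist camera is an equidistant fisheye: a pixel r from the principal point sees the ray r / f radians off the axis. A picture is of the moment at which its call begins: read the wrist's pose just before it. camera_model takes no time and is no camera call.
- r.finish_job(): hands the job in; it is judged then, once.
Trained networks look in the newest picture that a camera, given by its name, has taken for a name from the list of things; names that differ only in an ending like _2 or _b are one class to them, and where a whole thing is asked for, a point or a joint stands for the part that bears it (a point fixed in the world has none). Each returns a list of dicts, best first, with "conf" (0 to 1); they miss things now and then, are a little off and sometimes report something else, mostly with a low value. They report only what shows in the picture. A call takes as long as a camera call. They do not tell look-alikes from the thing itself.
- vision.find_in(camera, thing): "uv" ([column, row] in pixels, amid what is visible of it).
- vision.cut_out(camera, thing): "region" (480x640 bool, what is visible of it) and "uv" ([column, row] in pixels, amid what is visible of it).
The state is a dict: "time_s": time; "joints": joint angles; "joint_velocities": joint speeds; "effort": joint torques, N m; "tcp_pos": TCP position; "ee_rot": TCP orientation; "wrist_force": force on the tool from outside, world axes, zero at the start; "moment": the same for the moment, N m; "gripper_width": opening from 0.0 (shut) to 1.0 (fully open); "gripper_force": force on a finger pad.
Only numpy, scipy, OpenCV 4.12 (cv2) and the standard library are available. Lean on these libraries where they do the work, as an engineer would, in place of code of your own. Each camera call takes 0.05 s, during which the arm holds its last target. There are 200 camera calls.

TASK

Weigh the carton of screws on the bench balance: put both ring weights down over the pin on the empty side, the thick one first and the thin one on top of it, and then slide the poise along the beam until the beam floats level on its own. Go gently, the pivot is delicate: never push, pinch or press on the balance with more than about 15 N, and leave the carton and the other things on the bench alone.

Things in the scene. Friction and masses are not known exactly. Their poses are not given: they have to be found in the camera images.
- balance: the fixed grey stand of the balance on the bench, base plate 90 x 170 x 14 mm; origin at the centre of its underside. Its y axis (level) runs along the level beam from the load tray to the weight pin, its x axis points away from the robot at yaw 0. The pivot lies 85 mm above the origin. A pointer hangs from the beam in front of a small plate with three marks; over the middle one the beam is level.
- beam (a joint): beam tilt (rad): 0 level, positive with the load tray down; about the stand's x axis, stops at -0.1 and +0.1, settles in about 1.5 s. Starts at +0.1. The carton's weight is unknown; both weights alone are always too light and leave it at or close to +0.1. It comes level with the poise 2 to 8 cm nearer the pin; off the stops 1 mm of poise changes the resting tilt by about 0.006 rad.
- beam_body: the aluminium beam with all that is fixed to it, 310 mm long, 16 mm wide, tilting with the joint beam; origin on the pivot, y along the beam toward the weight pin, z up across it. Its top face lies 7 mm above the origin. Load tray (118 x 88 mm with a 5 mm lip) at y = -150 mm, weight platform (disc of 40 mm diameter) at y = +150 mm.
- pin_foot (a point): foot of the weight pin, at the top of its platform, in the middle. The pin is 11 mm in diameter and 50 mm tall along the beam's z axis, so it leans with the beam; its tip is tapered over the last 9 mm.
- pin_tip (a point): tip of the weight pin, 50 mm above pin_foot along the beam's z axis
- tray_floor (a point): centre of the load tray's floor, on which the carton stands
- poise (a joint): position of the sliding poise along the beam (m): 0 at the end near the load tray (50 mm on that side of the pivot), growing toward the weight pin, end stop at 0.12. Held by friction, moves when pushed along the beam with about 1 to 2 N, stays where it is left. Moving it toward the pin lowers the pin side.
- poise_post (a point): top of the poise's upright round grip post, on its axis: the post is 13 mm in diameter and 30 mm tall above a steel saddle block of 34 mm across and 30 mm along the beam, which rides on the beam (300 g)
- thick_weight: the thicker steel ring weight (170 g): a disc of 52 mm diameter and 12 mm thick, with a neck of 30 mm diameter and 12 mm tall on it for gripping, 24 mm in all; a through hole of 15 mm diameter. Origin at the centre of its underside, z up through the hole.
- thin_weight: the thinner steel ring weight (85 g): a disc of 52 mm diameter and 6 mm thick, with a neck of 30 mm diameter and 12 mm tall on it, 18 mm in all; a through hole of 15 mm diameter. Origin at the centre of its underside, z up through the hole.
- screw_carton: open carton of screws, 69 x 100 x 42 mm, standing loose on the load tray; origin at the centre of its underside. Not to be touched.
- tape_measure: tape measure, 38 x 80 x 64 mm, a bystander near the weights; origin at the centre of its underside
- offcut_3: sawn timber offcut, 50 x 90 x 35 mm, a bystander; origin at the centre of its underside
- marker: marker pen, 135 mm long, a bystander
- sanding_block: cork sanding block, 63 x 112 x 30 mm, a bystander
Not all that is in view belongs to the job. Leave any black, blue or turquoise look-alike of the thick_weight alone.

How it is judged (in metres and radians):
On the way, in this order (a step that is already met when the one before it is completed fails the run):
1. the thick weight sits on the pin, down on the platform (z of thick_weight in the frame of pin_foot below 0.004 m and distance between thick_weight and pin_foot below 0.007 m), for 0.2 s.
2. the thin weight sits on the pin, down on the thick one (z of thin_weight in the frame of pin_foot between 0.02 and 0.029 m and distance between thin_weight and pin_foot below 0.031 m), for 0.2 s.
3. the beam floats level, untouched (value of joint beam between -0.03 and 0.03 rad and contact force between each of the arm, the fingers and beam_body below 0.05 N), for 0.5 s.
At the end, for the whole second after the job is handed in: The beam floats within 0.03 rad (1.7 degrees) of level by itself, both ring weights sit fully down on the pin, the thick one on the platform and the thin one on top of it, and the carton still stands on its tray (all of step 1 and all of step 2 and value of joint beam between -0.03 and 0.03 rad and distance between screw_carton and tray_floor below 0.015 m); the robot touches nothing.
It fails at once if the robot pushes, pinches or presses on the balance with more than 15 N (contact force between any of the fingers, the arm and beam_body above 15 N).
It fails at once if a ring weight is pressed or dropped on the balance with more than 15 N (contact force between any of thick_weight, thin_weight and beam_body above 15 N or contact force between thin_weight and thick_weight above 15 N).
It fails at once if the carton is touched by the robot (contact force between any of the fingers, the arm and screw_carton above 0.5 N).
It fails at once if a bystander is shifted by more than 30 mm (distance of any of tape_measure, offcut_3, marker, sanding_block from where it was at the start of the episode above 0.03 m).
It also fails if it takes over 72 s, if anything falls off the work surface, if the arm or the gripper's body presses on something with over 40 N, if the wrist force passes 120 N, or if a joint passes its speed limit or range.

## Working session

There is one attempt and no reset: what is moved stays moved. The work goes in short steps, Python scripts to look and compute and a shell command to move; the robot and the scene stay as the last step left them, time stands still between calls to the robot, and variables do not carry over. Pictures are saved under pics/ and viewed, at most 10 in all, crops included, and the job is handed in when it is done.

```bash
mkdir -p pics
cat > h.py <<'E'
import numpy as np, cv2
from station import r, vision
def model(n):
    m=vision.camera_model(n); f=240/np.tan(np.radians(m["vertical_fov"])/2); return m,f
def cloud(n,dep,s=None):
    m,f=model(n); v,u=np.mgrid[0:480,0:640].astype(float); x=(u-m["cx"]);y=(v-m["cy"])
    if n=="wrist":
        rr=np.hypot(x,y)+1e-9; t=np.tan(np.minimum(rr/f,1.5))/rr; P=np.stack([x*t*dep,y*t*dep,dep,np.ones_like(dep)],-1)
        T=np.eye(4);T[:3,:3]=np.array(s["ee_rot"]);T[:3,3]=s["tcp_pos"];E=T@np.array(m["mount"])
    else:
        P=np.stack([x/f*dep,y/f*dep,dep,np.ones_like(dep)],-1);E=np.array(m["extrinsics"])
    W=(P@E.T)[...,:3]; W[dep<=0]=np.nan; return W
E
python3 - <<'E'
from h import *
np.set_printoptions(precision=3,suppress=True)
s=r.sense();print(s["time_s"],s["tcp_pos"],s["ee_rot"],s["gripper_width"])
for n in ["scene","top"]:
    p,d=vision.capture(n);cv2.imwrite(f"pics/{n}0.png",p[...,::-1]);W=cloud(n,d)
    np.savez(f"{n}0.npz",p=p,d=d,W=W)
    for t in ["balance","beam_body","poise_post","pin_tip","thick_weight","thin_weight","screw_carton","tape_measure","offcut_3","marker","sanding_block"]:
        for o in vision.cut_out(n,t)[:4]:
            g=o["region"];q=W[g];print(n,t,round(o["conf"],2),np.round(o["uv"]),g.sum(),np.nanmedian(q,0),np.nanmin(q,0),np.nanmax(q,0),np.median(p[g],0))
E
```

```text
0.0 [0.233 0.58  0.404] [[ 0.928 -0.373 -0.001]
 [-0.373 -0.928 -0.002]
 [ 0.     0.002 -1.   ]] 0.9994831848625356
scene balance 0.6 [418. 288.] 2128 [ 0.556 -0.127  0.024] [ 0.506 -0.315 -0.006] [0.841 0.146 0.155] [145. 148. 154.]
scene balance 0.46 [433. 272.] 902 [ 0.559 -0.147  0.088] [ 0.522 -0.316 -0.005] [0.824 0.108 0.147] [153. 149. 148.]
scene beam_body 0.61 [434. 272.] 1025 [ 0.558 -0.157  0.087] [ 0.518 -0.317 -0.005] [0.853 0.146 0.156] [152. 147. 144.]
scene poise_post 0.62 [440. 273.] 147 [ 0.561 -0.169  0.1  ] [ 0.553 -0.183  0.075] [ 0.589 -0.157  0.132] [126. 127. 129.]
scene poise_post 0.37 [434. 272.] 953 [ 0.557 -0.157  0.088] [ 0.52  -0.317 -0.005] [0.834 0.127 0.156] [152. 149. 147.]
scene pin_tip 0.85 [437. 270.] 700 [ 0.559 -0.162  0.09 ] [ 0.521 -0.315 -0.004] [0.777 0.127 0.147] [155. 153. 154.]
scene thick_weight 0.67 [433. 268.] 959 [ 0.557 -0.158  0.088] [ 0.52  -0.318 -0.005] [0.841 0.146 0.156] [152. 148. 146.]
scene thick_weight 0.58 [418. 288.] 2264 [ 0.555 -0.127  0.028] [ 0.506 -0.317 -0.006] [0.838 0.133 0.151] [145. 148. 152.]
scene thick_weigh
[... 2278 characters left out ...]
[460. 235.] 1243 [ 0.559 -0.145  0.095] [ 0.521 -0.313 -0.005] [0.645 0.051 0.164] [175. 175. 176.]
top screw_carton 0.88 [507. 218.] 1426 [ 0.593 -0.268  0.094] [ 0.535 -0.35  -0.012] [ 0.673 -0.221  0.13 ] [169. 143. 105.]
top tape_measure 0.68 [263. 264.] 477 [0.486 0.348 0.056] [ 0.469  0.31  -0.005] [0.515 0.388 0.071] [189. 157.  28.]
top offcut_3 0.77 [417. 298.] 768 [ 0.396 -0.054  0.034] [ 0.367 -0.103 -0.004] [ 0.427 -0.009  0.045] [179. 156. 122.]
top marker 0.71 [497. 300.] 316 [ 0.397 -0.259  0.014] [ 0.338 -0.469 -0.731] [ 0.462 -0.232  0.022] [184. 180. 173.]
top sanding_block 0.74 [368. 193.] 1021 [0.673 0.066 0.03 ] [ 0.617  0.021 -0.005] [0.742 0.111 0.041] [199. 173. 133.]
```

View pics/top0.png

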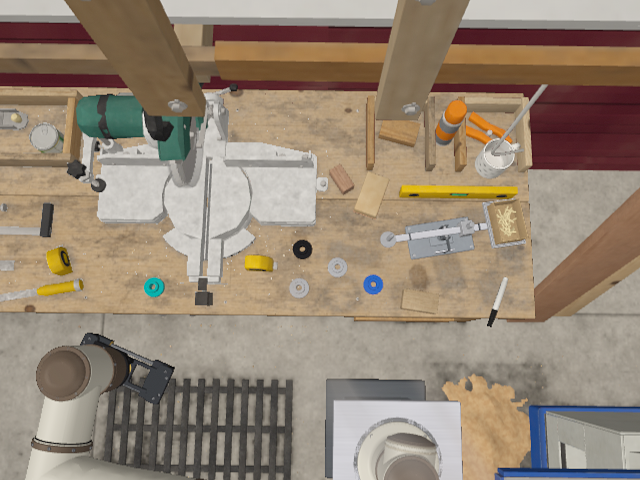

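View pics/scene0.png

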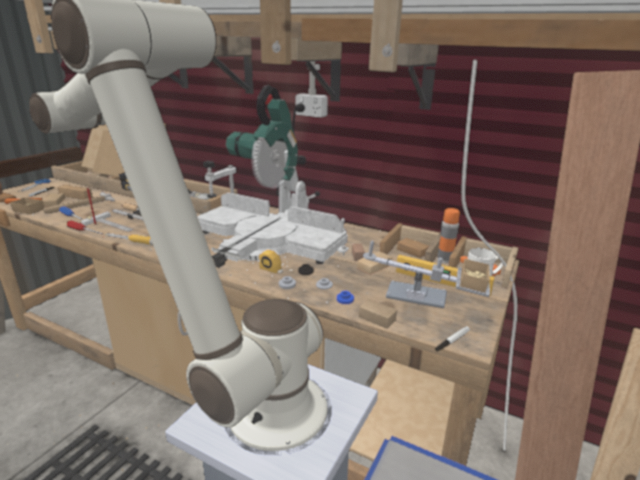

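The top view shows four ring candidates plus one thin weight. In pixels:
- (300,289): steel, taller, so it is the likely thick weight.
- (337,268): steel, lower, so it is the likely thin weight.
- Look-alikes: (302,248) black, (373,284) blue and (154,287) turquoise.

I'll confirm with an enlarged crop and measure the details.

```bash
cat > m.py <<'E'
from h import *
np.set_printoptions(precision=4,suppress=True)
D=np.load("top0.npz");p,W=D["p"],D["W"];m,f=model("top");print(np.array(m["extrinsics"]),f)
c=cv2.resize(p[215:310,270:400],None,fx=5,fy=5,interpolation=cv2.INTER_CUBIC)
b=cv2.resize(p[195:270,370:530],None,fx=4.0625,fy=4.0625,interpolation=cv2.INTER_CUBIC)
b=cv2.resize(p[195:245+25,370:530],(650,300),interpolation=cv2.INTER_CUBIC)
cv2.imwrite("pics/crop.png",np.vstack([cv2.resize(c,(650,300)) if 0 else c[:, :650],b])[:600*2:1,:,::-1][:590] if 0 else np.vstack([cv2.resize(c,(411,300)),np.zeros((0,411,3),np.uint8)])[...,::-1])
cv2.imwrite("pics/crop.png",np.vstack([np.pad(cv2.resize(c,(411,300)),((0,0),(0,239),(0,0))),b])[...,::-1])
for nm,x,y in [("A",.427,.252),("B",.484,.154)]:
    q=W[(np.hypot(W[...,0]-x,W[...,1]-y)<.04)]
    hi=q[q[:,2]>.003]; print(nm,len(hi),"mid",(hi[:,:2].min(0)+hi[:,:2].max(0))/2,hi[:,:2].mean(0),"z pct",np.percentile(hi[:,2],[10,30,50,70,90,98]))
# pin region
reg=(W[...,0]>.47)&(W[...,0]<.62)&(W[...,1]>-.33)&(W[...,1]<.08)&(W[...,2]>.05)&(W[...,2]<.2)
q=W[reg]
for lo in np.arange(-.22,.08,.02):
    k=q[(q[:,1]>lo)&(q[:,1]<lo+.02)]
    if len(k):print(round(lo,2),len(k),np.median(k,0),k[:,2].max(),k[:,0].min(),k[:,0].max())
k=q[(q[:,1]>-.0)&(q[:,2]>.125)];print("pin",k)
k=q[(q[:,1]>-.2)&(q[:,1]<-.1)&(q[:,2]>.115)];print("post",k)
b=W[(W[...,0]>.45)&(W[...,0]<.68)&(W[...,1]>-.25)&(W[...,1]<.02)&(W[...,2]>.009)&(W[...,2]<.02)]
print("base",cv2.minAreaRect((b[:,:2]*1000).astype(np.float32)))
E
python3 m.py
```

```text
[[ 0.0124 -0.9835  0.1803  0.2732]
 [-0.9999 -0.0127 -0.0007  0.1802]
 [ 0.003  -0.1803 -0.9836  1.4557]
 [ 0.      0.      0.      1.    ]] 561.1864327247285
A 352 mid [0.4278 0.2527] [0.4277 0.2518] z pct [0.0043 0.0092 0.0125 0.0152 0.0238 0.0273]
B 306 mid [0.4841 0.156 ] [0.4853 0.1548] z pct [0.0037 0.0053 0.0071 0.01   0.0184 0.021 ]
-0.22 77 [ 0.5869 -0.2146  0.0834] 0.0928162377740196 0.5733382620342986 0.6199201982811902
-0.2 42 [ 0.5782 -0.1939  0.0853] 0.10089472816253764 0.5664908651480178 0.5892323622470377
-0.18 122 [ 0.5702 -0.1668  0.1058] 0.1404839066688377 0.5565388892707951 0.5937593443651412
-0.16 129 [ 0.5717 -0.1514  0.0993] 0.1133260790562225 0.554966026237971 0.5912947585584125
-0.14 79 [ 0.5639 -0.1254  0.089 ] 0.09755139494702858 0.51976818515366 0.5806412854597524
-0.12 136 [ 0.5602 -0.1121  0.0885] 0.10069026558235583 0.5189418341970664 0.5840675014199077
-0.1 55 [ 0.5614 -0.0908  0.0947] 0.1018645125044082 0.552247645138495 0.5698403463950172
-0.08 53 [ 0.5584 -0.0715  0.096 ] 0.10212952356383509 0.549099653789842 0.5668392376958379
-0.06 54 [ 0.5545 -0.
[... 1660 characters left out ...]
[ 0.5735 -0.1614  0.1356]
 [ 0.5734 -0.1637  0.1359]
 [ 0.5739 -0.1666  0.134 ]
 [ 0.5732 -0.1683  0.137 ]
 [ 0.5745 -0.1721  0.1317]
 [ 0.5732 -0.1729  0.1374]
 [ 0.5751 -0.1612  0.1172]
 [ 0.5739 -0.1622  0.1225]
 [ 0.5717 -0.1621  0.1324]
 [ 0.5723 -0.1652  0.1299]
 [ 0.5709 -0.1659  0.1365]
 [ 0.5709 -0.1684  0.1362]
 [ 0.5714 -0.1713  0.1341]
 [ 0.5726 -0.1611  0.117 ]
 [ 0.5715 -0.1622  0.1222]
 [ 0.5709 -0.164   0.1248]
 [ 0.5697 -0.165   0.1304]
 [ 0.5688 -0.1663  0.1346]
 [ 0.5687 -0.1686  0.1351]
 [ 0.5692 -0.1624  0.1213]
 [ 0.5693 -0.165   0.1208]
 [ 0.5692 -0.1672  0.1217]]
base ((567.8367309570312, -123.39115142822266), (219.58349609375, 244.2389373779297), 0.14100095629692078)
```

View pics/crop.png

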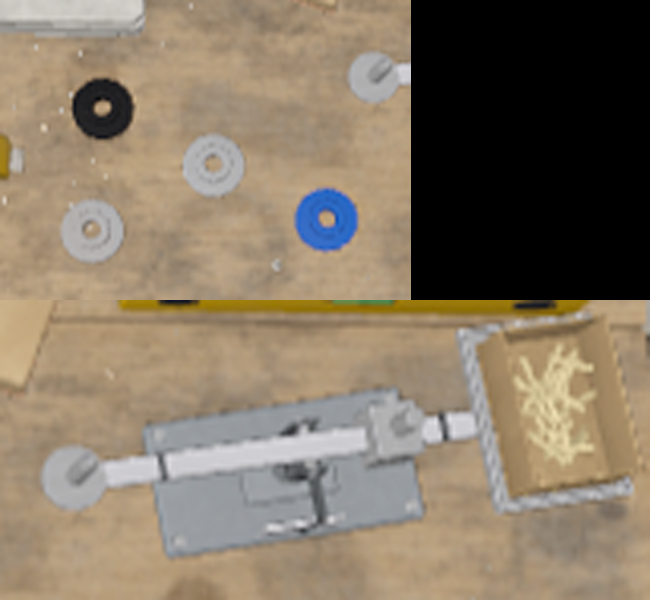

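The crop confirms the two rings. The steel ring at (300,289) has its neck top at z≈0.024–0.027, so it is the thick one. The steel ring at (337,268) has its top at z≈0.018–0.021, so it is the thin one. The black and blue rings are look-alikes. The balance is yawed about 9.8° with its pin near (0.540, 0.027), and the poise is at the tray end. I'm moving above the thick ring now, with the tool aligned to the beam.

```bash
python3 -m creep '[[1,38,29,0,0,0,-6],[1,76,58,0,0,0,-12],[1,114,87,0,0,0,-18],[1,152,116,0,0,0,-24],[1,190,145,0,0,0,-30],[1,228,174,0,0,0,-31.7],[1,266,203,10,0,0,-31.7],[1,303,232,20,0,0,-31.7]]'
python3 -c "
from h import *
print(np.array(vision.camera_model('wrist')['mount']).round(3),model('wrist')[1])"
```

```text
time_s: 1.87
tcp_pos: [0.4033, 0.2924, 0.3939]
ee_rot: [[0.985, 0.171, 0.002], [0.171, -0.985, 0.002], [0.002, -0.002, -1.0]]
wrist_force: [0.7, -0.1, -0.2]
gripper_width: 1.002
gripper_force: 0.0
[[-0.001 -0.957 -0.289  0.079]
 [ 1.    -0.001 -0.    -0.   ]
 [ 0.    -0.289  0.957  0.018]
 [ 0.     0.     0.     1.   ]] 371.64829954431775
```

```bash
python3 -m creep '[[1,8,20,30,0,0,0],[1,16,40,60,0,0,0],[1,16,40,80,0,0,0],[1,16,40,80,0,0,0]]'
cat > w.py <<'E'
from h import *
import sys
np.set_printoptions(precision=4,suppress=True)
def look(tag,things):
    s=r.sense();p,d=vision.capture("wrist");W=cloud("wrist",d,s);cv2.imwrite(f"pics/{tag}.png",p[...,::-1]);np.savez(f"{tag}.npz",p=p,d=d,W=W)
    print(s["time_s"],s["tcp_pos"])
    for t in things:
        for o in vision.cut_out("wrist",t)[:4]:
            g=o["region"];q=W[g]
            if len(q)==0: continue
            cs,_=cv2.findContours(g.astype(np.uint8),cv2.RETR_EXTERNAL,cv2.CHAIN_APPROX_NONE)
            k=max(cs,key=len)[:,0];P=W[k[:,1],k[:,0]];
            print(t,round(o["conf"],2),np.round(o["uv"]),g.sum(),"med",np.nanmedian(q,0),"mid",(np.nanpercentile(q,1,0)+np.nanpercentile(q,99,0))/2,"z98",np.nanpercentile(q[:,2],[50,90,98]),np.median(p[g],0))
    return s,p,d,W
def rings(W,p,x,y,zdisc,ztop):
    near=np.hypot(W[...,0]-x,W[...,1]-y)<.035
    for nm,z,R in (("disc",zdisc,.026),("neck",ztop,.015)):
        q=W[near&(abs(W[...,2]-z)<.003)][:,:2]
        if len(q)<20: print(nm,"few",len(q));continue
        c=(np.percentile(q,2,0)+np.percentile(q,98,0))/2
        for _ in range(10):  # circle fit on outer points
            a=np.arctan2(*(q-c).T[::-1]);rr=np.hypot(*(q-c).T);b=((a+np.pi)/(2*np.pi)*36).astype(int)%36
            o=np.array([q[b==i][rr[b==i].argmax()] for i in range(36) if (b==i).any()])
            A=np.c_[2*o,np.ones(len(o))];sol=np.linalg.lstsq(A,(o**2).sum(1),rcond=None)[0];c=sol[:2]
        print(nm,len(q),len(o),"c",c,"R",np.sqrt(sol[2]+c@c))
    return c
E
python3 - <<'E'
from w import *
s,p,d,W=look("w1",["thick_weight","thin_weight"])
rings(W,p,.428,.252,.012,.024);rings(W,p,.484,.155,.006,.018)
E
```

```text
time_s: 2.2
tcp_pos: [0.4247, 0.2552, 0.309]
ee_rot: [[0.986, 0.167, -0.007], [0.167, -0.986, -0.006], [-0.008, 0.005, -1.0]]
wrist_force: [-0.2, 0.1, -0.4]
gripper_width: 1.001
gripper_force: 0.0
2.2 [0.4247 0.2552 0.309 ]
thick_weight 0.62 [324. 220.] 3217 med [0.4316 0.2529 0.0141] mid [0.4293 0.2524 0.0163] z98 [0.0141 0.0259 0.0266] [143. 147. 150.]
thick_weight 0.6 [349.  96.] 3466 med [0.5294 0.2466 0.0141] mid [0.5304 0.246  0.0162] z98 [0.0141 0.0259 0.0268] [26. 27. 29.]
thick_weight 0.41 [452. 177.] 2804 med [0.4856 0.1584 0.0082] mid [0.4849 0.154  0.0115] z98 [0.0082 0.0199 0.0207] [142. 147. 149.]
thin_weight 0.65 [455. 177.] 2836 med [0.4855 0.1584 0.0082] mid [0.4849 0.1542 0.0114] z98 [0.0082 0.0199 0.0207] [142. 146. 149.]
disc 2061 36 c [0.4289 0.2522] R 0.025637104283813467
neck 901 36 c [0.429  0.2522] R 0.014612952512206647
disc 1859 36 c [0.4843 0.1543] R 0.03249160593804266
neck 804 36 c [0.4849 0.1542] R 0.014609164190032359
```

View pics/w1.png

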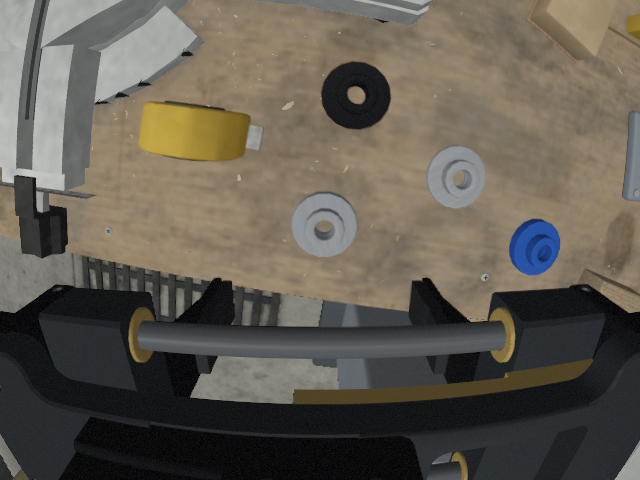

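The wrist view shows the thick ring at (324,224), the thin ring at (456,177), the black ring at (356,95) and the blue ring at (535,247). The circle fits match the sizes given (R≈25.6 and 14.6 mm). I'm descending onto the thick ring.

```bash
python3 -m creep '[[0.2,0,0,30,0,0,0],[0.2,0,0,60,0,0,0],[0.2,0,0,80,0,0,0],[0.2,0,0,80,0,0,0],[0.2,0,0,80,0,0,0],[0.2,0,0,80,0,0,0]]'
python3 - <<'E'
from w import *
s=r.sense();R=np.array(s["ee_rot"]);print(R,R.T@(np.array([.429,.2522,.1965])-s["tcp_pos"])*1000)
E
```

```text
time_s: 2.85
tcp_pos: [0.426, 0.2589, 0.2351]
ee_rot: [[0.985, 0.172, 0.003], [0.172, -0.985, 0.003], [0.004, -0.002, -1.0]]
wrist_force: [0.5, -1.4, 1.2]
gripper_width: 0.651
gripper_force: 0.0
[[ 0.985   0.1723  0.0034]
 [ 0.1723 -0.985   0.0031]
 [ 0.0038 -0.0024 -1.    ]] [ 1.6982  7.1779 38.6163]
```

```bash
python3 -m creep '[[0.2,1,7.6,15,0,0,0],[0.2,1,7.6,30,0,0,0],[0.2,1,7.6,38.5,0,0,0],[0.2,1,7.6,38.5,0,0,0],[-1,1,7.6,38.5,0,0,0],[-1,1,7.6,38.5,0,0,0],[-1,1,7.6,38.5,0,0,0],[-1,1,7.6,38.5,0,0,0]]'
```

```text
time_s: 3.52
tcp_pos: [0.4277, 0.2504, 0.1952]
ee_rot: [[0.985, 0.171, 0.001], [0.171, -0.985, 0.001], [0.001, -0.001, -1.0]]
wrist_force: [-0.6, 0.3, -0.2]
gripper_width: 0.382
gripper_force: 0.0
```

```bash
python3 -m creep '[[-1,0,0,0,0,0,0],[-1,0,0,0,0,0,0],[-1,0,0,0,0,0,0]]'; python3 -m creep '[[-1,0,0,-30,0,0,0],[-1,0,0,-60,0,0,0],[-1,0,0,-100,0,0,0],[-1,0,0,-140,0,0,0],[-1,0,0,-140,0,0,0],[-1,0,0,-140,0,0,0]]'
```

```text
time_s: 3.77
tcp_pos: [0.4278, 0.2505, 0.1951]
ee_rot: [[0.985, 0.171, 0.001], [0.171, -0.985, 0.001], [0.001, -0.001, -1.0]]
wrist_force: [-1.5, -0.0, 5.3]
gripper_width: 0.324
gripper_force: 30.0
time_s: 4.27
tcp_pos: [0.4276, 0.2502, 0.3364]
ee_rot: [[0.985, 0.17, 0.003], [0.17, -0.985, 0.004], [0.004, -0.003, -1.0]]
wrist_force: [-0.5, -1.5, -1.7]
gripper_width: 0.331
gripper_force: 30.0
```

```bash
python3 -m creep '[[-1,2,34,-30,0,0,0],[-1,4,68,-60,0,0,0],[-1,6,103,-70,0,0,0],[-1,8,137,-70,0,0,0],[-1,10,171,-70,0,0,0],[-1,12,205,-70,0,0,0],[-1,13,238,-70,0,0,0],[-1,13,238,-70,0,0,0]]';python3 -m creep '[[-1,0,0,0,0,0,0],[-1,0,0,0,0,0,0],[-1,0,0,0,0,0,0]]'
python3 - <<'E'
from w import *
s,p,d,W=look("w2",["pin_tip","thick_weight","poise_post"])
E
```

```text
time_s: 4.93
tcp_pos: [0.4808, 0.0138, 0.4017]
ee_rot: [[0.986, 0.165, -0.006], [0.165, -0.986, -0.002], [-0.006, 0.001, -1.0]]
wrist_force: [0.1, 0.8, -1.4]
gripper_width: 0.329
gripper_force: 30.0
time_s: 5.18
tcp_pos: [0.4808, 0.0185, 0.4033]
ee_rot: [[0.985, 0.171, -0.002], [0.171, -0.985, -0.0], [-0.002, 0.0, -1.0]]
wrist_force: [0.3, 1.1, -1.4]
gripper_width: 0.331
gripper_force: 30.0
5.1833 [0.4808 0.0185 0.4033]
pin_tip 0.88 [471. 155.] 9919 med [ 0.557  -0.0938  0.1018] mid [ 0.5854 -0.1087  0.0871] z98 [0.1018 0.1123 0.1532] [149. 153. 156.]
pin_tip 0.73 [ 40. 164.] 2343 med [0.4909 0.3348 0.0494] mid [0.4824 0.3707 0.0339] z98 [0.0494 0.065  0.066 ] [136. 114.  48.]
thick_weight 0.84 [124. 130.] 1620 med [0.5317 0.2387 0.0143] mid [0.5309 0.245  0.0144] z98 [0.0143 0.0258 0.0268] [27. 28. 30.]
thick_weight 0.61 [274. 229.] 1666 med [0.4461 0.061  0.0143] mid [0.4418 0.0603 0.016 ] z98 [0.0143 0.0259 0.0267] [ 42.  87. 171.]
thick_weight 0.57 [320. 278.] 5781 med [0.4926 0.0203 0.2225] mid [0.4872 0.0207 0.2237] z98 [0.2225 0.234  0.2347] [149. 153. 156.]
poise_post 0.95 [546. 164.] 1759 med [ 0.574  -0.1584  0.1074] mid [ 0.5738 -0.1618  0.1078] z98 [0.1074 0.1325 0.1375] [129. 133. 136.]
```

View pics/w2.png

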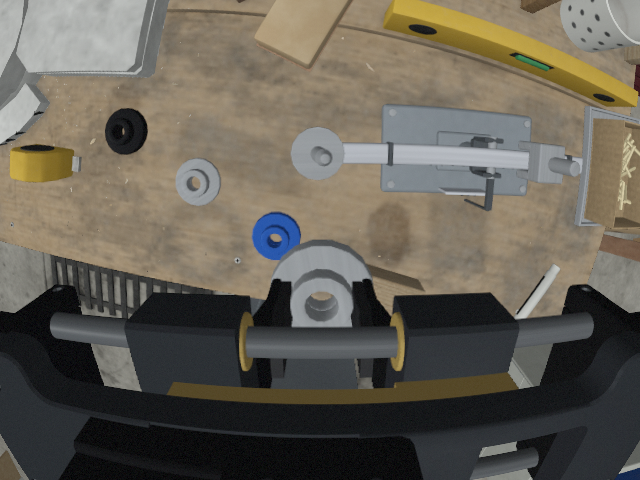

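The wrist view shows the held thick ring, gripped cleanly with its hole at (320,300). The pin and platform are at (318,155), the poise post at (570,166) and the carton at the right edge. Next I measure the ring axis and pin foot in the tool frame.

```bash
cat > f.py <<'E'
from w import *
from scipy.optimize import least_squares
def tool(W,s): return (W-np.array(s["tcp_pos"]))@np.array(s["ee_rot"])*1000
def edge_circle(Q,c0,zmin,zmax,R,slope=0,amin=None):
    # Q tool-frame cloud (mm); keep points in depth band around c0, outermost per angle bin, circle of known R
    z=Q[...,2]-slope*(Q[...,1]-c0[1])
    q=Q[(z>zmin)&(z<zmax)&(np.hypot(Q[...,0]-c0[0],Q[...,1]-c0[1])<R+8)][:,:2]
    c=np.array(c0,float)
    for _ in range(8):
        a=np.degrees(np.arctan2(q[:,1]-c[1],q[:,0]-c[0]));rr=np.hypot(*(q-c).T);o=[]
        for t in range(-180,180,6):
            if amin is not None and not(amin[0]<=t<amin[1]): continue
            k=(a>=t)&(a<t+6)
            if k.sum()>2:o.append(q[k][rr[k].argmax()])
        o=np.array(o);g=least_squares(lambda c:np.hypot(*(o-c).T)-R,c,loss="soft_l1",f_scale=.5);c=g.x
    return c,len(o),np.abs(g.fun).mean()
E
cat > t.py <<'E'
from f import *
def go(tag,s,zneck,zdisc,pinz):
    D=np.load(tag+".npz");Q=tool(D["W"],s)
    k=Q[(abs(Q[...,0])<30)&(abs(Q[...,1])<30)&(Q[...,2]>140)&(Q[...,2]<200)]
    print("hist",np.histogram(k[:,2],np.arange(160,200,2)))
    return Q
s=dict(tcp_pos=[.4808,.0185,.4033],ee_rot=r.sense()["ee_rot"])
Q=go("w2",s,0,0,0)
zt=np.nanmedian(Q[290:300,295:300,2]),
D=np.load("w2.npz")
for (v,u) in [(262,320),(255,300),(285,300),(300,295),(300,345),(283,320),(155,300),(150,321),(140,300),(175,318)]: print((v,u),Q[v,u])
E
python3 t.py
```

```text
hist (array([ 118,  104,  115,  119, 1495,  695,  263,  240,  229,  202, 1885,
        733,  167,  151,  144,   94,    6,    0,    0]), array([160, 162, 164, 166, 168, 170, 172, 174, 176, 178, 180, 182, 184,
       186, 188, 190, 192, 194, 196, 198]))
(262, 320) [ 17.9223  -0.7866 181.434 ]
(255, 300) [ 21.5551 -10.0583 181.0054]
(285, 300) [ 11.5502  -9.6384 169.2671]
(300, 295) [  3.7516 -12.1347 169.9586]
(300, 345) [  4.0254  10.5047 169.3446]
(283, 320) [ 12.6233  -0.7585 169.0531]
(155, 300) [ 59.8783 -15.7517 292.2354]
(150, 321) [ 65.7888  -0.2975 250.782 ]
(140, 300) [ 70.9643 -15.6598 292.4361]
(175, 318) [ 44.8551  -2.6072 292.6854]
```

```bash
cat > t2.py <<'E'
from f import *
import sys
def run(tag,s,zn,zd,pz,pc):
    Q=tool(np.load(tag+".npz")["W"],s)
    print("disc",edge_circle(Q,(0,0),zd-2,zd+2,26,amin=(-60,60)))
    print("neck",edge_circle(Q,(0,0),zn-2,zn+2,15,amin=(-66,66)))
    # hole: inner edge of neck top
    q=Q[(abs(Q[...,2]-zn)<1.5)&(np.hypot(Q[...,0],Q[...,1])<16)][:,:2];c=np.zeros(2)
    for _ in range(8):
        a=((np.degrees(np.arctan2(q[:,1]-c[1],q[:,0]-c[0]))+180)//10).astype(int);rr=np.hypot(*(q-c).T)
        o=np.array([q[a==t][rr[a==t].argmin()] for t in range(36) if (a==t).sum()>1])
        g=least_squares(lambda c:np.hypot(*(o-c).T)-7.5,c,loss="soft_l1",f_scale=.5);c=g.x
    print("hole",c,len(o),abs(g.fun).mean())
    print("platform",edge_circle(Q,pc,pz-3,pz+3,20,slope=.1))
    k=Q[(np.hypot(Q[...,0]-pc[0],Q[...,1]-pc[1])<14)&(Q[...,2]<pz-4)]
    for z in range(int(pz)-55,int(pz)-4,6):
        b=k[(k[:,2]>=z)&(k[:,2]<z+6)]
        if len(b):print("pin",z,len(b),b.mean(0),b.min(0)[:2],b.max(0)[:2])
if __name__=="__main__":
    s=dict(tcp_pos=[.4808,.0185,.4033],ee_rot=r.sense()["ee_rot"])
    run("w2",s,169.5,181.3,292.3,(62,-3))
    s=r.sense();print(s["tcp_pos"],s["time_s"])
E
python3 t2.py
```

```text
disc (array([ 0.3852, -0.3677]), 20, np.float64(0.19337200828176487))
neck (array([ 0.4762, -0.358 ]), 22, np.float64(0.8811046088148774))
hole [ 0.969  -0.1582] 36 0.2037234797090161
platform (array([61.0265, -2.4146]), 60, np.float64(1.1864320358863172))
pin 237 21 [ 61.0698   1.6189 242.6848] [58.3809  0.3004] [63.8022  3.9093]
pin 243 151 [ 61.5004   1.3673 245.5998] [56.5244 -4.0089] [65.9278  5.8569]
pin 249 83 [ 61.9314   0.4365 250.8521] [55.6311 -4.7147] [66.465   6.6094]
pin 255 18 [ 64.4216  -2.5865 258.0971] [58.8419 -4.8447] [66.7102  1.6194]
pin 261 13 [ 63.4209  -4.4618 264.2595] [59.7357 -5.631 ] [66.3904 -1.6204]
pin 267 14 [ 64.0384  -3.9252 270.2423] [58.7992 -6.468 ] [66.7936  0.3564]
pin 273 11 [ 63.8428  -5.4566 275.7923] [58.6846 -6.5993] [66.4768 -2.3852]
pin 279 11 [ 63.4208  -6.1681 282.0115] [59.712  -7.4488] [66.3139 -3.1134]
pin 285 6 [ 65.9887  -4.2693 286.384 ] [64.5087 -6.7996] [66.7427 -1.7658]
[0.4809 0.0188 0.4043] 5.3833
```

Ring axis in tool coordinates: (0.6, −0.3). Pin tip: (61.2, 1.5, 242). Pin foot: (61.2, −3.4, 292), which is consistent with a 50 mm pin leaning 0.1 rad. I'll move over the pin, tilting the tool to match the lean.

```bash
python3 -m creep '[[-1,15,6,5,3,0,0],[-1,30,12,10,5.73,0,0],[-1,45,18,15,5.73,0,0],[-1,60.6,22.5,25,5.73,0,0],[-1,60.6,22.5,31,5.73,0,0],[-1,60.6,22.5,31,5.73,0,0],[-1,60.6,22.5,31,5.73,0,0],[-1,60.6,22.5,31,5.73,0,0]]'
python3 - <<'E'
from t2 import *
s,p,d,W=look("w3",[])
s2=r.sense();print(s2["tcp_pos"],np.array(s2["ee_rot"]))
run("w3",s2,169.5,181.3,258,(1,-2))
E
```

```text
time_s: 6.05
tcp_pos: [0.5441, 0.0064, 0.374]
ee_rot: [[0.985, 0.171, -0.017], [0.172, -0.98, 0.098], [0.0, -0.1, -0.995]]
wrist_force: [-0.1, -0.5, -0.6]
gripper_width: 0.329
gripper_force: 30.0
6.05 [0.5441 0.0064 0.374 ]
[0.5441 0.0064 0.3742] [[ 0.9852  0.1707 -0.0162]
 [ 0.1715 -0.9803  0.0985]
 [ 0.0009 -0.0998 -0.995 ]]
disc (array([ 0.6886, -0.3675]), 20, np.float64(0.17854439879879233))
neck (array([ 0.6986, -0.3615]), 22, np.float64(1.0005778086658887))
hole [ 1.2604 -0.3677] 36 0.14736029062802775Traceback (most recent call last):
  File "<stdin>", line 4, in <module>
  File "t2.py", line 14, in run
    print("platform",edge_circle(Q,pc,pz-3,pz+3,20,slope=.1))
                     ~~~~~~~~~~~^^^^^^^^^^^^^^^^^^^^^^^^^^^^
  File "f.py", line 15, in edge_circle
    o=np.array(o);g=least_squares(lambda c:np.hypot(*(o-c).T)-R,c,loss="soft_l1",f_scale=.5);c=g.x
                    ~~~~~~~~~~~~~^^^^^^^^^^^^^^^^^^^^^^^^^^^^^^^^^^^^^^^^^^^^^^^^^^^^^^^^^^^
    return func(*args, **kwargs)
    vector_fun = VectorFunction(
        fun_wrapped,
    ...<6 lines>...
        workers=workers
    )
    self._update_fun()
    ~~~~~~~~~~~~~~~~^^
    self.f = self.fun_wrapped(xp_copy(self.x))
             ~~~~~~~~~~~~~~~~^^^^^^^^^^^^^^^^^
    return np.atleast_1d(self.fun(x))
                         ~~~~~~~~^^^
    return self.f(x, *self.args, **self.kwargs)
           ~~~~~~^^^^^^^^^^^^^^^^^^^^^^^^^^^^^^
  File "f.py", line 15, in <lambda>
    o=np.array(o);g=least_squares(lambda c:np.hypot(*(o-c).T)-R,c,loss="soft_l1",f_scale=.5);c=g.x
                                                      ~^~
ValueError: operands could not be broadcast together with shapes (0,) (2,)
```

View pics/w3.png

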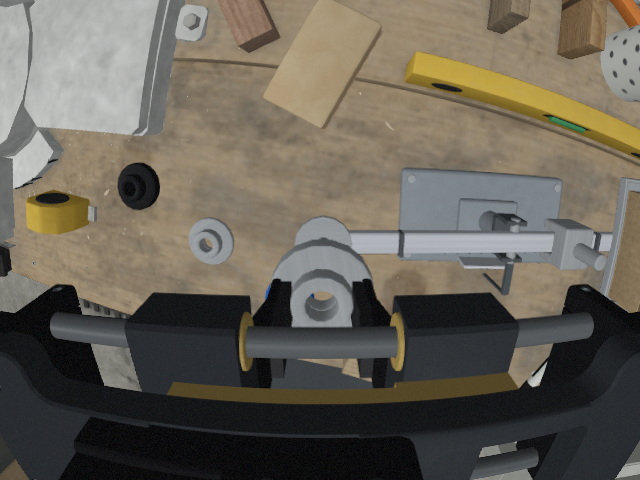

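```bash
cat > t3.py <<'E'
from t2 import *
s=r.sense();print(s["time_s"],np.array(s["tcp_pos"]));R=np.array(s["ee_rot"]);print(R)
W=np.load("w2.npz")["W"];q=tool(W,s)
# pin in the current (tilted) tool frame, expected parallel to z
m=(np.hypot(q[...,0],q[...,1])<13)&(q[...,2]>190)&(q[...,2]<256);k=q[m]
for z in range(190,262,4):
    b=k[(k[:,2]>=z)&(k[:,2]<z+4)]
    if len(b): print(z,len(b),b.mean(0),(b.min(0)+b.max(0))[:2]/2)
b=k[k[:,0]>0]
pts=k[(k[:,2]>220)&(k[:,2]<250)]
g=least_squares(lambda c:np.hypot(*(pts[:,:2]-c).T)-5.5,[0,0],loss="soft_l1",f_scale=.5);print("cyl",g.x,len(pts),abs(g.fun).mean())
pl=q[(np.hypot(q[...,0],q[...,1])<24)&(q[...,2]>248)&(q[...,2]<270)]
print("plat z",np.percentile(pl[:,2],[10,50,90]))
zp=np.median(pl[:,2])
for tag in("w2","w3"):
    qq=tool(np.load(tag+".npz")["W"],s);print(tag,"plat",edge_circle(qq,(0,0),zp-2.5,zp+2.5,20,amin=None if tag=="w2" else (-60,60)))
E
python3 t3.py
```

```text
6.1 [0.5441 0.0064 0.3742]
[[ 0.9852  0.1707 -0.0162]
 [ 0.1715 -0.9803  0.0985]
 [ 0.0009 -0.0998 -0.995 ]]
214 108 [  0.6944   0.4336 215.836 ] [0.6257 0.6211]
218 86 [  1.0061  -0.0481 220.0938] [0.6373 0.5226]
222 57 [  1.6873  -0.0509 223.1651] [0.492  0.5744]
226 12 [  3.3513  -3.0977 228.2644] [ 2.6556 -2.0218]
230 10 [  4.0354  -2.4519 231.6631] [ 2.1751 -1.4279]
234 10 [  2.7245  -3.7641 236.1228] [ 2.4871 -2.9544]
238 9 [  3.4671  -3.1641 240.022 ] [ 2.2154 -1.9053]
242 10 [  3.2753  -2.6686 244.5045] [ 2.6328 -1.5547]
246 6 [  4.0779  -3.0514 247.797 ] [ 3.7873 -2.6152]
250 7 [  2.8124  -3.6478 252.0097] [ 1.9038 -2.9283]
254 5 [  2.4334  -3.543  255.2177] [ 2.3561 -3.1219]
cyl [0.4649 0.734 ] 161 0.452606166401737
plat z [263.7274 264.749  265.8978]
w2 plat (array([0.4111, 1.1222]), 60, np.float64(1.0513199505988056))
w3 plat (array([0.1505, 0.6553]), 20, np.float64(0.19900266148591453))
```

```bash
python3 -m creep '[[-1,-0.3,1,6,0,0,0],[-1,-0.3,1,12,0,0,0],[-1,-0.3,1,18,0,0,0],[-1,-0.3,1,26,0,0,0],[-1,-0.3,1,34,0,0,0],[-1,-0.3,1,42,0,0,0],[-1,-0.3,1,42,0,0,0],[-1,-0.3,1,42,0,0,0]]'
cat > e.py <<'E'
from w import *
import json,sys
# displacement of the tool since a reference pose, along that pose's axes (mm)
s=r.sense()
if len(sys.argv)>1: json.dump({k:np.array(s[k]).tolist() for k in("tcp_pos","ee_rot")},open("ref.json","w"))
q=json.load(open("ref.json"));R=np.array(q["ee_rot"])
print(s["time_s"],"disp",R.T@(np.array(s["tcp_pos"])-q["tcp_pos"])*1000,"F",np.array(s["wrist_force"]),"rot",cv2.Rodrigues(R.T@np.array(s["ee_rot"]))[0].ravel()*57.3)
E
python3 - <<'E'
import json
json.dump(dict(tcp_pos=[0.5441,0.0064,0.3742],ee_rot=[[0.9852,0.1707,-0.0162],[0.1715,-0.9803,0.0985],[0.0009,-0.0998,-0.995]]),open("ref.json","w"))
E
python3 e.py
```

```text
time_s: 6.77
tcp_pos: [0.5437, 0.0092, 0.3308]
ee_rot: [[0.985, 0.17, -0.019], [0.171, -0.98, 0.098], [-0.002, -0.1, -0.995]]
wrist_force: [0.3, -0.6, -1.5]
gripper_width: 0.33
gripper_force: 30.0
6.7667 disp [ 0.0409  1.5122 43.5033] F [ 0.2599 -0.5625 -1.5483] rot [-0.0158 -0.1441  0.0543]
```

```bash
python3 -m creep '[[-1,0,0,5,0,0,0],[-1,0,0,10,0,0,0],[-1,0,0,15,0,0,0],[-1,0,0,20,0,0,0],[-1,0,0,23,0,0,0],[-1,0,0,24,0,0,0],[-1,0,0,24,0,0,0]]'; python3 e.py
```

```text
time_s: 7.35
tcp_pos: [0.5433, 0.0115, 0.3073]
ee_rot: [[0.985, 0.17, -0.018], [0.171, -0.98, 0.098], [-0.001, -0.1, -0.995]]
wrist_force: [-0.2, -0.4, -1.4]
gripper_width: 0.332
gripper_force: 30.0
7.35 disp [ 0.0157  1.4919 67.0637] F [-0.2456 -0.4423 -1.4377] rot [-0.0054 -0.0902  0.0546]
```

Still no contact, with about 4 mm left. I'll go down in small steps, checking force.

```bash
python3 -m creep '[[-1,0,0,1,0,0,0],[-1,0,0,2,0,0,0],[-1,0,0,2,0,0,0]]'; python3 e.py;  python3 -m creep '[[-1,0,0,0.7,0,0,0],[-1,0,0,1.4,0,0,0],[-1,0,0,1.4,0,0,0]]'; python3 e.py
```

```text
time_s: 7.6
tcp_pos: [0.5433, 0.0117, 0.3057]
ee_rot: [[0.985, 0.17, -0.017], [0.171, -0.98, 0.098], [0.0, -0.1, -0.995]]
wrist_force: [0.1, -0.1, -1.7]
gripper_width: 0.328
gripper_force: 30.0
7.6 disp [ 0.039   1.4503 68.6704] F [ 0.139  -0.0512 -1.653 ] rot [ 0.0069 -0.0403  0.056 ]
time_s: 7.85
tcp_pos: [0.5432, 0.0119, 0.3042]
ee_rot: [[0.985, 0.17, -0.017], [0.171, -0.98, 0.098], [-0.0, -0.1, -0.995]]
wrist_force: [-0.0, -0.1, -1.0]
gripper_width: 0.327
gripper_force: 30.0
7.85 disp [-0.0109  1.4589 70.1576] F [-0.0456 -0.0906 -1.0123] rot [ 0.0043 -0.0545  0.0552]
```

```bash
python3 -m creep '[[-1,0,0,0.7,0,0,0],[-1,0,0,0.7,0,0,0]]'; python3 e.py;  python3 -m creep '[[-1,0,0,0.7,0,0,0],[-1,0,0,0.7,0,0,0]]'; python3 e.py
```

```text
time_s: 8.02
tcp_pos: [0.5432, 0.0119, 0.3035]
ee_rot: [[0.985, 0.17, -0.017], [0.171, -0.98, 0.098], [-0.0, -0.1, -0.995]]
wrist_force: [-0.0, 0.6, -1.8]
gripper_width: 0.329
gripper_force: 30.0
8.0167 disp [ 0.0158  1.4632 70.873 ] F [-0.0194  0.6165 -1.7757] rot [ 0.0017 -0.0548  0.0553]
time_s: 8.18
tcp_pos: [0.5433, 0.012, 0.3031]
ee_rot: [[0.985, 0.17, -0.017], [0.171, -0.98, 0.098], [0.0, -0.1, -0.995]]
wrist_force: [-0.6, -0.3, -0.7]
gripper_width: 0.332
gripper_force: 30.0
8.1833 disp [ 0.1137  1.4654 71.2609] F [-0.554  -0.3383 -0.6593] rot [-0.0068 -0.0359  0.0424]
```

Near contact, so I release and then lift along the tool axis.

```bash
python3 -m creep '[[-0.2,0,0,0,0,0,0],[-0.1,0,0,0,0,0,0],[0.1,0,0,0,0,0,0],[0.1,0,0,0,0,0,0],[0.1,0,0,0,0,0,0]]'; python3 e.py;  python3 -m creep '[[0.1,0,0,-10,0,0,0],[0.1,0,0,-25,0,0,0],[0.1,0,0,-50,0,0,0],[0.1,0,0,-80,0,0,0],[0.1,-45,-15,-90,-3,0,0],[0.1,-60,-20,-90,-5.73,0,0],[0.1,-60,-20,-90,-5.73,0,0],[0.1,-60,-20,-90,-5.73,0,0]]'
python3 - <<'E'
from w import *
s,p,d,W=look("w4",["thin_weight"])
rings(W,p,.4849,.1542,.007,.0195)
E
```

```text
time_s: 8.6
tcp_pos: [0.5433, 0.012, 0.3031]
ee_rot: [[0.985, 0.17, -0.017], [0.171, -0.98, 0.098], [0.0, -0.1, -0.995]]
wrist_force: [-0.3, 0.4, -0.7]
gripper_width: 0.531
gripper_force: 0.0
8.6 disp [ 0.1177  1.4408 71.3319] F [-0.3113  0.4481 -0.7106] rot [ 0.0008 -0.0249  0.0487]
time_s: 9.27
tcp_pos: [0.4812, 0.0126, 0.3958]
ee_rot: [[0.985, 0.172, 0.002], [0.172, -0.985, 0.001], [0.002, -0.0, -1.0]]
wrist_force: [0.8, -0.8, 0.2]
gripper_width: 0.554
gripper_force: 0.0
9.2667 [0.4812 0.0126 0.3958]
thin_weight 0.78 [194. 179.] 1624 med [0.487  0.1497 0.0083] mid [0.4855 0.1533 0.013 ] z98 [0.0083 0.0199 0.0207] [150. 154. 157.]
disc 1099 36 c [0.486  0.1527] R 0.025844829040032876
neck 449 36 c [0.4852 0.153 ] R 0.014338305959306047
```

View pics/w4.png

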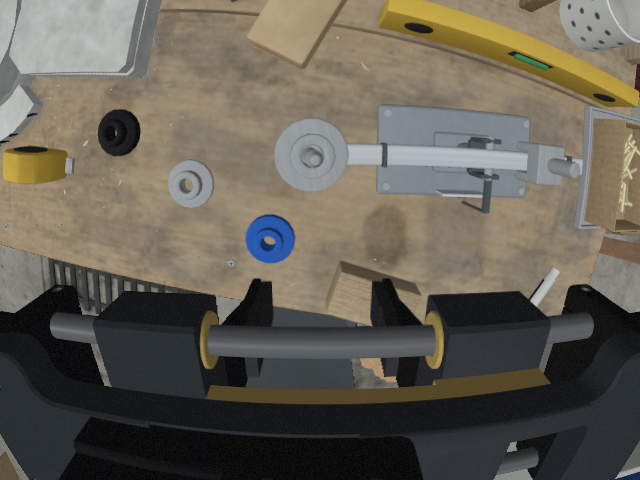

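The thick ring now sits over the pin at (312,155), down on the platform. The thin ring is at (191,184). I'm verifying the seating numerically and moving to the thin ring.

```bash
python3 - <<'E'
from f import *
W=np.load("w4.npz")["W"];q=W[(np.hypot(W[...,0]-.5395,W[...,1]-.031)<.03)]
k=q[(q[:,2]>.1)];h=np.histogram(k[:,2],np.arange(.1,.17,.003));print(h[0],"thick disc/neck bands from z=.1 step .003")
E
python3 -m creep '[[0.1,5,-25,0,0,0,0],[0.1,10,-55,0,0,0,0],[0.1,16,-85,20,0,0,0],[0.1,22,-115,50,0,0,0],[0.1,28,-139,85,0,0,0],[0.1,28,-139,120,0,0,0],[0.1,28,-139,150,0,0,0],[0.1,28,-139,160,0,0,0]]'
python3 -m creep '[[0.1,0,0,0,0,0,0],[0.1,0,0,0,0,0,0],[0.1,0,0,0,0,0,0]]'
python3 - <<'E'
from w import *
s=r.sense();R=np.array(s["ee_rot"]);g=np.array(s["tcp_pos"])+R@[0,0,.175];print(R,R.T@(np.array([.4852,.1537,.0145])-g)*1000)
E
```

```text
[   0   42   34   64    6   14  563 1542  652   19  151  946   81    7
    1    8   15   58   69   86   34    0    0] thick disc/neck bands from z=.1 step .003
time_s: 10.03
tcp_pos: [0.4856, 0.1541, 0.2296]
ee_rot: [[0.985, 0.17, -0.008], [0.17, -0.985, -0.005], [-0.009, 0.003, -1.0]]
wrist_force: [-1.2, 0.1, -0.6]
gripper_width: 0.547
gripper_force: 0.0
time_s: 10.28
tcp_pos: [0.4874, 0.1546, 0.2362]
ee_rot: [[0.985, 0.17, 0.003], [0.17, -0.985, 0.002], [0.004, -0.001, -1.0]]
wrist_force: [-0.1, 1.1, 0.6]
gripper_width: 0.552
gripper_force: 0.0
[[ 0.9854  0.1704  0.0034]
 [ 0.1704 -0.9854  0.0018]
 [ 0.0036 -0.0012 -1.    ]] [-3.0737  0.7384 46.7109]
```

```bash
python3 -m creep '[[0.1,-2.8,0.7,15,0,0,0],[0.1,-2.8,0.7,30,0,0,0],[0.1,-2.8,0.7,42,0,0,0],[0.1,-2.8,0.7,46.5,0,0,0],[0.1,-2.8,0.7,46.5,0,0,0],[0.1,-2.8,0.7,46.5,0,0,0]]'; python3 -m creep '[[-1,0,0,0,0,0,0],[-1,0,0,0,0,0,0],[-1,0,0,0,0,0,0],[-1,0,0,0,0,0,0],[-1,0,0,0,0,0,0]]'
```

```text
time_s: 10.78
tcp_pos: [0.4841, 0.1533, 0.1894]
ee_rot: [[0.985, 0.171, 0.003], [0.171, -0.985, 0.002], [0.003, -0.001, -1.0]]
wrist_force: [0.1, 0.1, 0.4]
gripper_width: 0.553
gripper_force: 0.0
time_s: 11.2
tcp_pos: [0.4837, 0.1531, 0.1886]
ee_rot: [[0.985, 0.171, 0.001], [0.171, -0.985, 0.0], [0.001, -0.0, -1.0]]
wrist_force: [0.0, -1.0, 4.9]
gripper_width: 0.333
gripper_force: 30.8
```

```bash
python3 -m creep '[[-1,0,0,-20,0,0,0],[-1,0,0,-55,0,0,0],[-1,0,0,-95,0,0,0],[-1,0,10,-135,0,0,0],[-1,-5,25,-170,0,0,0],[-1,-12,55,-195,0,0,0],[-1,-20,90,-208,0,0,0],[-1,-25,120,-215,0,0,0]]';python3 -m creep '[[-1,0,10,0,0,0,0],[-1,0,10,0,0,0,0],[-1,0,10,0,0,0,0],[-1,0,10,0,0,0,0],[-1,0,10,0,0,0,0]]'
python3 - <<'E'
from w import *
s,p,d,W=look("w5",[])
import json;json.dump({k:np.array(s[k]).tolist() for k in s if k in("tcp_pos","ee_rot")},open("s5.json","w"));print(np.array(s["ee_rot"]))
E
cat > t5.py <<'E'
from f import *
import json,sys
s=json.load(open("s5.json"));Q=tool(np.load("w5.npz")["W"],s)
k=Q[(abs(Q[...,0])<30)&(abs(Q[...,1])<30)];h,e=np.histogram(k[:,2],np.arange(160,192,1));print(dict(zip(e[:-1],h)))
zd=e[170-160+h[10:].argmax()]+.5
print("disc",zd,edge_circle(Q,(0,0),zd-2,zd+2,26,amin=(-60,60)))
zn=zd-12
q=Q[(abs(Q[...,2]-zn)<1.5)&(np.hypot(Q[...,0],Q[...,1])<16)][:,:2];c=np.zeros(2)
for _ in range(8):
    a=((np.degrees(np.arctan2(q[:,1]-c[1],q[:,0]-c[0]))+180)//10).astype(int);rr=np.hypot(*(q-c).T)
    o=np.array([q[a==t][rr[a==t].argmin()] for t in range(36) if (a==t).sum()>1])
    g=least_squares(lambda c:np.hypot(*(o-c).T)-7.5,c,loss="soft_l1",f_scale=.5);c=g.x
print("hole",c,len(o),abs(g.fun).mean())
# pin in a frame tilted like the pin
T=cv2.Rodrigues(np.array([.1,0,0]))[0];P=Q@T   # coordinates along tilted axes
p0=np.array([60.,0,270])@T
print("p0",p0)
m=P[(np.hypot(P[...,0]-60,P[...,1]-p0[1])<45)&(P[...,2]>215)&(P[...,2]<310)]
h,e=np.histogram(m[:,2],np.arange(215,310,2));print(dict(zip(e[:-1],h)))
np.save("P5.npy",P)
E
python3 t5.py
```

```text
time_s: 11.87
tcp_pos: [0.4787, 0.0293, 0.4055]
ee_rot: [[0.985, 0.172, 0.004], [0.172, -0.985, 0.002], [0.004, -0.001, -1.0]]
wrist_force: [0.1, 0.3, -1.8]
gripper_width: 0.333
gripper_force: 30.1
time_s: 12.28
tcp_pos: [0.4811, 0.0217, 0.4021]
ee_rot: [[0.985, 0.172, -0.002], [0.172, -0.985, -0.0], [-0.002, 0.0, -1.0]]
wrist_force: [0.9, 0.4, -0.8]
gripper_width: 0.332
gripper_force: 30.2
12.2833 [0.4811 0.0217 0.4021]
[[ 0.9851  0.1719 -0.0016]
 [ 0.1719 -0.9851 -0.0004]
 [-0.0016  0.0001 -1.    ]]
{np.int64(160): np.int64(55), np.int64(161): np.int64(51), np.int64(162): np.int64(55), np.int64(163): np.int64(59), np.int64(164): np.int64(61), np.int64(165): np.int64(57), np.int64(166): np.int64(52), np.int64(167): np.int64(148), np.int64(168): np.int64(857), np.int64(169): np.int64(890), np.int64(170): np.int64(268), np.int64(171): np.int64(140), np.int64(172): np.int64(143), np.int64(173): np.int64(136), np.int64(174): np.int64(129), np.int64(175): np.int64(96), np.int64(176): np.int64(127), np.int64(177): np.int64(115), np.int64(178): np.int64(86), np.int64(179): np.int64(209), n
[... 1113 characters left out ...]
nt64(2), np.int64(261): np.int64(3), np.int64(263): np.int64(88), np.int64(265): np.int64(870), np.int64(267): np.int64(148), np.int64(269): np.int64(16), np.int64(271): np.int64(16), np.int64(273): np.int64(18), np.int64(275): np.int64(231), np.int64(277): np.int64(2120), np.int64(279): np.int64(246), np.int64(281): np.int64(13), np.int64(283): np.int64(5), np.int64(285): np.int64(6), np.int64(287): np.int64(9), np.int64(289): np.int64(66), np.int64(291): np.int64(308), np.int64(293): np.int64(31), np.int64(295): np.int64(0), np.int64(297): np.int64(0), np.int64(299): np.int64(0), np.int64(301): np.int64(0), np.int64(303): np.int64(0), np.int64(305): np.int64(0), np.int64(307): np.int64(0)}
```

Run:
```python
from f import *
P=np.load("P5.npy");T=cv2.Rodrigues(np.array([.1,0,0]))[0]
m=P[(np.hypot(P[...,0]-61,P[...,1]-26)<14)&(P[...,2]<262)&(P[...,2]>230)]
for a,b in[(237,241),(241,245),(245,249)]:
    k=m[(m[:,2]>=a)&(m[:,2]<b)];print(a,len(k),k.mean(0),(k.min(0)+k.max(0))[:2]/2,k.max(0)-k.min(0))
print("thick disc",edge_circle(P,(61,26),276,280,26));print("neck",edge_circle(P,(61,26),264,268,15));print("plat",edge_circle(P,(61,26),287,293,26))
q=m[m[:,2]<250][:,:2];c=q.mean(0);
print("neck z",np.median(P[(abs(P[...,2]-266)<2)&(np.hypot(P[...,0]-61,P[...,1]-26)<15)],0)[2])
tgt=np.array([(61),26,0]);print(T)
```

```text
237 67 [ 60.3853  28.9572 240.3156] [60.4069 28.8573] [5.5483 5.4913 2.0334]
241 76 [ 60.9276  28.5963 242.7061] [60.3943 29.1143] [7.4947 8.6255 3.8626]
245 95 [ 61.6257  28.5458 247.019 ] [60.7316 29.1958] [10.1425 10.8556  3.8651]
thick disc (array([61.0775, 29.5692]), 60, np.float64(0.4732589227109797))
neck (array([61.0144, 29.6375]), 60, np.float64(0.5257761498719618))
plat (array([43.4917, 41.9071]), 10, np.float64(4.27379107348022))
neck z 266.00719684731536
[[ 1.      0.      0.    ]
 [ 0.      0.995  -0.0998]
 [ 0.      0.0998  0.995 ]]
```

```bash
cp s5.json ref.json; python3 -m creep '[[-1,15,7,5,3,0,0],[-1,30,14,12,5.73,0,0],[-1,45,20,20,5.73,0,0],[-1,59.3,25.4,32,5.73,0,0],[-1,59.3,25.4,38,5.73,0,0],[-1,59.3,25.4,38,5.73,0,0],[-1,59.3,25.4,38,5.73,0,0],[-1,59.3,25.4,38,5.73,0,0]]'; python3 -m creep '[[-1,0,0,0,0,0,0],[-1,0,0,0,0,0,0],[-1,0,0,0,0,0,0],[-1,0,0,0,0,0,0]]'; python3 e.py
```

```text
time_s: 13.0
tcp_pos: [0.5434, 0.0063, 0.3654]
ee_rot: [[0.985, 0.171, -0.017], [0.172, -0.98, 0.098], [0.0, -0.1, -0.995]]
wrist_force: [1.4, 0.0, -0.9]
gripper_width: 0.333
gripper_force: 30.1
time_s: 13.33
tcp_pos: [0.5436, 0.0059, 0.3655]
ee_rot: [[0.985, 0.17, -0.016], [0.171, -0.98, 0.099], [0.001, -0.1, -0.995]]
wrist_force: [-0.1, -0.0, -0.1]
gripper_width: 0.335
gripper_force: 30.1
13.3333 disp [58.8412 26.2703 36.5289] F [-0.0735 -0.0472 -0.0802] rot [5.7411 0.1484 0.0548]
```

```bash
python3 e.py ref; python3 -m creep '[[-1,0,-0.2,6,0,0,0],[-1,0,-0.2,12,0,0,0],[-1,0,-0.2,18,0,0,0],[-1,0,-0.2,24,0,0,0],[-1,0,-0.2,30,0,0,0],[-1,0,-0.2,30,0,0,0],[-1,0,-0.2,30,0,0,0]]'; python3 e.py
```

```text
13.3333 disp [0. 0. 0.] F [-0.0735 -0.0472 -0.0802] rot [0. 0. 0.]
time_s: 13.92
tcp_pos: [0.5432, 0.009, 0.3345]
ee_rot: [[0.985, 0.17, -0.018], [0.171, -0.98, 0.098], [-0.001, -0.1, -0.995]]
wrist_force: [-0.4, -0.4, -1.0]
gripper_width: 0.335
gripper_force: 30.1
13.9167 disp [ 0.1861  0.0256 31.1728] F [-0.4126 -0.3783 -1.0165] rot [-0.0208 -0.1294  0.0195]
```

```bash
python3 -m creep '[[-1,0,0,4,0,0,0],[-1,0,0,8,0,0,0],[-1,0,0,11,0,0,0],[-1,0,0,11,0,0,0],[-1,0,0,11,0,0,0]]'; python3 e.py
```

```text
time_s: 14.33
tcp_pos: [0.543, 0.01, 0.324]
ee_rot: [[0.985, 0.17, -0.017], [0.171, -0.98, 0.098], [-0.0, -0.1, -0.995]]
wrist_force: [-0.2, 0.2, -0.4]
gripper_width: 0.334
gripper_force: 30.1
14.3333 disp [ 0.1601 -0.0064 41.7094] F [-0.1956  0.2232 -0.4269] rot [-0.0125 -0.074   0.0166]
```

```bash
python3 -m creep '[[-1,0,0,1.3,0,0,0],[-1,0,0,2.6,0,0,0],[-1,0,0,2.6,0,0,0],[-1,0,0,2.6,0,0,0]]'; python3 e.py; python3 -m creep '[[-1,0,0,0.5,0,0,0],[-1,0,0,0.5,0,0,0]]'; python3 e.py
```

```text
time_s: 14.67
tcp_pos: [0.543, 0.0103, 0.3216]
ee_rot: [[0.985, 0.17, -0.017], [0.171, -0.98, 0.098], [0.0, -0.1, -0.995]]
wrist_force: [-0.7, -0.6, -0.2]
gripper_width: 0.333
gripper_force: 30.1
14.6667 disp [ 0.1773 -0.0323 44.114 ] F [-0.7496 -0.6287 -0.1702] rot [-0.0048 -0.0495  0.0194]
time_s: 14.83
tcp_pos: [0.543, 0.0104, 0.3211]
ee_rot: [[0.985, 0.17, -0.017], [0.171, -0.98, 0.098], [0.0, -0.1, -0.995]]
wrist_force: [0.2, 0.2, -0.4]
gripper_width: 0.331
gripper_force: 30.1
14.8333 disp [ 0.1853 -0.053  44.5996] F [ 0.1904  0.2089 -0.4388] rot [-0.0049 -0.0447  0.0152]
```

About 0.6 mm is left. I'll take a last small step, then release and retreat to look.

```bash
python3 -m creep '[[-1,0,0,0.5,0,0,0],[-1,0,0,0.5,0,0,0]]'; python3 e.py; python3 -m creep '[[-0.2,0,0,0,0,0,0],[-0.1,0,0,0,0,0,0],[0.1,0,0,0,0,0,0],[0.1,0,0,0,0,0,0],[0.1,0,0,0,0,0,0]]'; python3 -m creep '[[0.1,0,0,-10,0,0,0],[0.1,0,0,-25,0,0,0],[0.1,0,0,-50,0,0,0],[0.1,0,0,-70,0,0,0],[0.1,-45,-15,-75,-3,0,0],[0.1,-60,-20,-75,-5.73,0,0],[0.1,-60,-20,-75,-5.73,0,0],[0.1,-60,-20,-75,-5.73,0,0]]'
python3 - <<'E'
from f import *
s,p,d,W=look("w6",["poise_post"])
k=W[(np.hypot(W[...,0]-.5395,W[...,1]-.031)<.03)&(W[...,2]>.1)];print(np.histogram(k[:,2],np.arange(.1,.17,.003))[0])
# beam: top strip between disc and saddle, heights along beam
ax=np.array([-.170,.985]);piv=np.array([.5640,-.117])
u=(W[...,:2]-piv)@ax;v=(W[...,:2]-piv)@np.array([.985,.170])
m=(abs(v)<.006)&(u>-.02)&(u<.11)&(W[...,2]>.07)&(W[...,2]<.13);print("slope",np.polyfit(u[m],W[...,2][m],1),m.sum())
m=(abs(v)<.02)&(u>-.09)&(u<.02)&(W[...,2]>.112);print("post",m.sum(),np.median(u[m]),np.median(v[m]),W[...,2][m].max(),u[m].min(),u[m].max(),v[m].min(),v[m].max())
E
```

```text
time_s: 15.0
tcp_pos: [0.543, 0.0104, 0.3206]
ee_rot: [[0.985, 0.17, -0.017], [0.171, -0.98, 0.098], [-0.0, -0.1, -0.995]]
wrist_force: [-0.9, -0.0, -0.4]
gripper_width: 0.331
gripper_force: 30.1
15.0 disp [ 0.1498 -0.0294 45.1509] F [-0.8998 -0.0355 -0.3984] rot [-0.0038 -0.0531  0.0205]
time_s: 15.42
tcp_pos: [0.5431, 0.0104, 0.3208]
ee_rot: [[0.985, 0.17, -0.017], [0.171, -0.98, 0.098], [0.0, -0.1, -0.995]]
wrist_force: [0.5, 0.7, 0.5]
gripper_width: 0.534
gripper_force: 0.0
time_s: 16.08
tcp_pos: [0.4808, 0.0124, 0.3985]
ee_rot: [[0.985, 0.172, 0.002], [0.172, -0.985, 0.001], [0.002, -0.0, -1.0]]
wrist_force: [0.0, 0.5, 0.2]
gripper_width: 0.549
gripper_force: 0.0
16.0833 [0.4808 0.0124 0.3985]
poise_post 0.93 [541. 166.] 1898 med [ 0.5738 -0.1583  0.1072] mid [ 0.5734 -0.1644  0.0771] z98 [0.1072 0.1314 0.1375] [129. 133. 135.]
[   0    0    0   31    4    3    6   12    6    7   12   23  660 1763
  701   32  192 1149  137   86   36    0    0]
slope [0.106  0.0934] 2175
post 444 -0.046604200623356185 0.002553210669885931 0.13901050563318323 -0.057823937328332964 -0.042466649185725076 -0.004394499449632861 0.008941440266711122
```

View pics/w6.png

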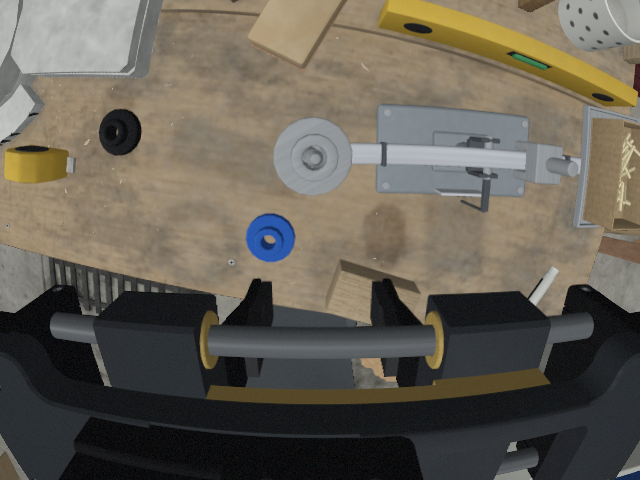

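The thin ring sits on the thick one: its disc top is at z≈0.1405, which is the foot plus 30 mm. The poise post is at about (0.5745, −0.166). I'll narrow the fingers to roughly 25 mm and go above the post to straddle it without pinching.

```bash
python3 -m creep '[[-0.4,10,30,0,0,0,0],[-0.4,20,60,0,0,0,0],[-0.4,30,95,0,0,0,0],[-0.4,42,130,0,0,0,0],[-0.4,52,165,10,0,0,0],[-0.4,62,192,20,0,0,0],[-0.4,62,192,30,0,0,0],[-0.4,62,192,35,0,0,0]]'; python3 -m creep '[[-0.4,0,0,0,0,0,0],[-0.4,0,0,0,0,0,0],[-0.4,0,0,0,0,0,0]]'
cat > b.py <<'E'
from f import *
# beam tilt from the wrist depth: fit a line through the bare beam top; post position
import sys
tag=sys.argv[1];s,p,d,W=look(tag,[])
ax=np.array([-.170,.985]);pe=np.array([.985,.170]);piv=np.array([.5640,-.117])+.002*pe
u=(W[...,:2]-piv)@ax;v=(W[...,:2]-piv)@pe;z=W[...,2]
g=(abs(v)<.006)&(u>-.08)&(u<.115)&(abs(z-.094-.0*u)<.02)
if g.sum()>30:
    U,Z=u[g],z[g]
    f=least_squares(lambda k:Z-k[0]-k[1]*U,[.094,0.05],loss="soft_l1",f_scale=.001).x
    print("beam z0,tilt",f,g.sum(),"u range",U.min(),U.max())
g=(np.hypot(u-.15,v)<.024)&(z>.1)&(z<.16);print("ring z med",np.median(z[g]) if g.any() else None,g.sum())
g=(abs(v)<.012)&(u>-.08)&(u<.10)&(z>.118)&(z<.146)
if g.any(): print("post u",np.percentile(u[g],[5,50,95]),"v",np.percentile(v[g],[5,50,95]),"z",z[g].max(),g.sum())
R=np.array(s["ee_rot"]);gp=np.array(s["tcp_pos"])+R@[0,0,.175];print("pads u,v,tipz",(gp[:2]-piv)@ax,(gp[:2]-piv)@pe,gp[2]-.007,"width",s["gripper_width"])
E
python3 b.py b0
```

```text
time_s: 16.85
tcp_pos: [0.5765, -0.168, 0.3594]
ee_rot: [[0.986, 0.167, -0.004], [0.167, -0.986, 0.001], [-0.003, -0.001, -1.0]]
wrist_force: [0.1, 0.4, -0.3]
gripper_width: 0.305
gripper_force: 0.0
time_s: 17.1
tcp_pos: [0.5757, -0.1654, 0.3631]
ee_rot: [[0.985, 0.172, 0.001], [0.172, -0.985, -0.0], [0.001, 0.0, -1.0]]
wrist_force: [-0.8, 1.2, 0.1]
gripper_width: 0.299
gripper_force: 0.0
17.1 [ 0.5757 -0.1654  0.3631]
beam z0,tilt [0.094  0.0955] 3755 u range -0.07999672385472785 0.11485788566344778
ring z med 0.14220224367470546 2547
post u [-0.0565 -0.0511 -0.0455] v [-0.0037  0.0035  0.0066] z 0.13930942607453575 514
pads u,v,tipz -0.0497146272424827 0.0015442129540906811 0.18113994281896956 width 0.29939028795741934
```

```bash
python3 -m creep '[[-0.4,0,1,15,0,0,0],[-0.4,0,1,30,0,0,0],[-0.4,0,1,45,0,0,0],[-0.4,0,1,55,0,0,0],[-0.4,0,1,60,0,0,0],[-0.4,0,1,60,0,0,0],[-0.4,0,1,60,0,0,0]]'; python3 -m creep '[[-0.4,0,-4,0,0,0,0],[-0.4,0,-8,0,0,0,0],[-0.4,0,-12,0,0,0,0],[-0.4,0,-16,0,0,0,0],[-0.4,0,-20,0,0,0,0],[-0.4,0,-24,0,0,0,0],[-0.4,0,-28,0,0,0,0],[-0.4,0,-32,0,0,0,0]]'; python3 b.py b1
```

```text
time_s: 17.73
tcp_pos: [0.576, -0.167, 0.303]
ee_rot: [[0.985, 0.171, 0.001], [0.171, -0.985, -0.0], [0.001, 0.001, -1.0]]
wrist_force: [1.3, 0.4, 0.1]
gripper_width: 0.3
gripper_force: 0.0
time_s: 18.4
tcp_pos: [0.5702, -0.1352, 0.3023]
ee_rot: [[0.985, 0.171, -0.0], [0.171, -0.985, 0.0], [-0.0, -0.0, -1.0]]
wrist_force: [0.3, -1.9, 1.2]
gripper_width: 0.3
gripper_force: 0.7
18.4 [ 0.5702 -0.1352  0.3023]
beam z0,tilt [0.0939 0.0357] 5401 u range -0.07999663441338534 0.11494254433349961
ring z med 0.1314323804684281 2765
post u [-0.0387 -0.0247  0.0009] v [-0.0018  0.0066  0.0116] z 0.14599865106246487 2238
pads u,v,tipz -0.01899303747311381 0.00102458608358223 0.12027518743813045 width 0.30003935417892
```

```bash
python3 -m creep '[[-0.4,0,-4,0,0,0,0],[-0.4,0,-8,0,0,0,0],[-0.4,0,-12,0,0,0,0],[-0.4,0,-15,0,0,0,0],[-0.4,0,-15,0,0,0,0],[-0.4,0,-9,0,0,0,0],[-0.4,0,-9,-15,0,0,0],[-0.4,0,-9,-30,0,0,0]]';  python3 -m creep '[[-0.4,0,0,-15,0,0,0],[-0.4,0,0,-30,0,0,0],[-0.4,0,0,-30,0,0,0],[-0.4,0,0,-30,0,0,0],[-0.4,0,0,-30,0,0,0],[-0.4,0,0,-30,0,0,0],[-0.4,0,0,-30,0,0,0],[-0.4,0,0,-30,0,0,0]]'; python3 -m creep '[[-0.4,0,0,0,0,0,0],[-0.4,0,0,0,0,0,0],[-0.4,0,0,0,0,0,0],[-0.4,0,0,0,0,0,0],[-0.4,0,0,0,0,0,0],[-0.4,0,0,0,0,0,0],[-0.4,0,0,0,0,0,0],[-0.4,0,0,0,0,0,0]]';python3 b.py b2
```

```text
time_s: 19.12
tcp_pos: [0.5685, -0.1272, 0.3313]
ee_rot: [[0.985, 0.17, -0.003], [0.17, -0.985, 0.0], [-0.003, -0.001, -1.0]]
wrist_force: [0.2, -0.6, 0.3]
gripper_width: 0.298
gripper_force: 0.0
time_s: 19.78
tcp_pos: [0.5687, -0.1268, 0.3614]
ee_rot: [[0.985, 0.171, -0.002], [0.171, -0.985, 0.0], [-0.002, -0.0, -1.0]]
wrist_force: [-0.6, 0.4, 0.1]
gripper_width: 0.3
gripper_force: 0.0
time_s: 20.45
tcp_pos: [0.5688, -0.1268, 0.3623]
ee_rot: [[0.985, 0.171, 0.0], [0.171, -0.985, -0.0], [0.0, 0.0, -1.0]]
wrist_force: [-0.0, -0.0, -0.1]
gripper_width: 0.305
gripper_force: 0.0
20.45 [ 0.5688 -0.1268  0.3623]
beam z0,tilt [ 0.0941 -0.0163] 3865 u range -0.07989014375740777 0.11497842191174197
ring z med 0.12389705785233893 3451
post u [-0.0159 -0.0106 -0.0053] v [-0.0036  0.0039  0.0066] z 0.14404323996277613 602
pads u,v,tipz -0.010457143369224358 0.0010733038590768089 0.180307849302329 width 0.3054903553245888
```

```bash
python3 -m creep '[[-0.4,0,0,0,0,0,0],[-0.4,0,0,0,0,0,0],[-0.4,0,0,0,0,0,0],[-0.4,0,0,0,0,0,0],[-0.4,0,0,0,0,0,0],[-0.4,0,0,0,0,0,0],[-0.4,0,0,0,0,0,0],[-0.4,0,0,0,0,0,0]]';python3 b.py b3
python3 - <<'E'
from h import *
# bare beam only, per-section, tool-independent slope, for initial (b0) and now
ax=np.array([-.170,.985]);pe=np.array([.985,.170]);piv=np.array([.5640,-.117])+.002*pe
for t in("b0","b3"):
    W=np.load(t+".npz")["W"];u=(W[...,:2]-piv)@ax;v=(W[...,:2]-piv)@pe;z=W[...,2]
    o=[]
    for a in np.arange(-.07,.12,.01):
        g=(abs(v)<.006)&(u>=a)&(u<a+.01)&(z>.07)&(z<.112);o.append((round(a,2),np.median(z[g]).round(4)) if g.sum()>5 else None)
    print(t,[(float(x[0]),float(x[1])) for x in o if x])
    g=(u>.012)&(u<.11)&(abs(v)<.006)&(abs(z-.095)<.02);print(np.polyfit(u[g],z[g],1))
E
```

```text
time_s: 21.17
tcp_pos: [0.5688, -0.1268, 0.3623]
ee_rot: [[0.985, 0.171, -0.0], [0.171, -0.985, -0.0], [-0.0, 0.0, -1.0]]
wrist_force: [0.1, -0.1, -0.3]
gripper_width: 0.306
gripper_force: 0.0
21.1667 [ 0.5688 -0.1268  0.3623]
beam z0,tilt [ 0.0941 -0.0162] 3838 u range -0.07998787822011327 0.11499438628268781
ring z med 0.12389064500964105 3438
post u [-0.0159 -0.0106 -0.0053] v [-0.0036  0.0038  0.0066] z 0.14425308316233446 600
pads u,v,tipz -0.010453744364413148 0.0010514733234797018 0.18025552131820882 width 0.3056789770393238
b0 [(-0.07, 0.0879), (-0.06, 0.1067), (-0.05, 0.108), (-0.04, 0.1079), (-0.03, 0.091), (-0.02, 0.0922), (-0.01, 0.0931), (0.0, 0.094), (0.01, 0.0951), (0.02, 0.0962), (0.03, 0.097), (0.04, 0.0982), (0.05, 0.0992), (0.06, 0.1002), (0.07, 0.101), (0.08, 0.1023), (0.09, 0.1043), (0.1, 0.1042), (0.11, 0.1052)]
[0.10867693 0.0933318 ]
b3 [(-0.07, 0.0948), (-0.06, 0.0947), (-0.05, 0.0946), (-0.04, 0.0945), (-0.03, 0.0945), (-0.02, 0.1117), (-0.01, 0.1116), (0.0, 0.094), (0.01, 0.0936), (0.02, 0.0935), (0.03, 0.0933), (0.04, 0.0931), (0.05, 0.093), (0.06, 0.0928), (0.07, 0.0928), (0.08, 0.0926), (0.09, 0.093), (0.1, 0.0923), (0.11, 0.0922)]
[-0.00789517  0.09357586]
```

Run:
```python
from h import *
ax=np.array([-.170,.985]);pe=np.array([.985,.170]);piv=np.array([.5640,-.117])+.002*pe
for t in("b0","b3"):
    W=np.load(t+".npz")["W"];u=(W[...,:2]-piv)@ax;v=(W[...,:2]-piv)@pe;z=W[...,2]
    g=(np.hypot(u-.149,v)<.032)&(z>.1);h,e=np.histogram(z[g],np.arange(.1,.17,.002));print(t,[(round(float(a),3),int(b)) for a,b in zip(e,h) if b>40])
    k=g&(abs(z-e[h.argmax()]-.001)<.004);A=np.c_[u[k],v[k],np.ones(k.sum())];s=np.linalg.lstsq(A,z[k],rcond=None)[0];print("disc plane slope u,v",s[:2],"z at .15",s@[.15,0,1])
p,d=vision.capture("top");W=cloud("top",d);u=(W[...,:2]-piv)@ax;v=(W[...,:2]-piv)@pe;z=W[...,2]
D0=np.load("top0.npz")["W"]
for nm,X in(("top0",D0),("now",W)):
    u=(X[...,:2]-piv)@ax;v=(X[...,:2]-piv)@pe;z=X[...,2];g=(abs(v)<.007)&(u>.02)&(u<.115)&(z>.075)&(z<.115);print(nm,g.sum(),np.polyfit(u[g],z[g],1) if g.sum()>20 else "")
```

```text
b0 [(0.104, 123), (0.106, 83), (0.11, 63), (0.112, 77), (0.114, 90), (0.116, 81), (0.118, 174), (0.12, 494), (0.122, 116), (0.134, 82), (0.136, 201), (0.138, 660), (0.14, 392), (0.142, 192), (0.144, 75), (0.146, 75), (0.148, 116), (0.15, 354), (0.152, 368), (0.154, 69), (0.158, 41)]
disc plane slope u,v [ 0.1063126  -0.01073293] z at .15 0.14080341053788725
b3 [(0.1, 93), (0.102, 108), (0.104, 513), (0.106, 213), (0.118, 44), (0.12, 128), (0.122, 1194), (0.124, 392), (0.126, 79), (0.128, 65), (0.13, 88), (0.132, 153), (0.134, 616), (0.136, 151), (0.142, 42)]
disc plane slope u,v [ 0.00210227 -0.00861151] z at .15 0.12344962032970712
top0 210 [0.11631223 0.09070786]
now 0
```

All the measurements agree on a tilt of about −0.015 rad, steady and untouched, with both rings fully down. Handing in.

```bash
python3 -c "
from station import r
print(r.finish_job())"
```

```text
the job is handed in; nothing more can be done
None
```

I handed the job in with both ring weights down on the pin, the thin one on the thick one, and the beam floating untouched at about −0.015 rad (limit ±0.03); no pass/fail result came back.

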